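# Load a pair of battens into the sprung sanding cradle

## Task

Even up the ends of the two long matching battens on the stacking stand (staggered they will not fit), pick them up together in one grasp, lift them clear, and set them down side by side, still in that grasp, in the sanding cradle: ends under the hooked spring clamp first, pushing it back, then the other ends down inside the fixed stop. Let go so that both lie flat on the cradle's bars, clamped between the spring clamp and the stop, and leave the short offcut and everything else where it is.

Things in the scene. Friction and masses are not known exactly. Their poses are not given: they have to be found in the camera images.
- batten_a: one of two alike hardwood battens, 160 mm long, 20 mm wide, 22 mm high, about 55 g. Origin: centre of its underside; x along its length, z up. The two start side by side on the stand, parallel, 4 to 8 mm apart, their ends staggered by 12 to 24 mm; side by side in the cradle their ends must be even to within about 6 mm to go in
- batten_b: one of two alike hardwood battens, 160 mm long, 20 mm wide, 22 mm high, about 55 g. Origin: centre of its underside; x along its length, z up. The two start side by side on the stand, parallel, 4 to 8 mm apart, their ends staggered by 12 to 24 mm; side by side in the cradle their ends must be even to within about 6 mm to go in
- stand: fixed stacking stand: ply base 130 x 150 x 6 mm (y from -60 to +90 mm), with two cross bars (14 mm wide along x, at x = -45 and +45 mm) whose tops, on which the battens lie, are 18 mm above the table. Between the bars 12 mm are free under the battens. Origin: on the table under the middle of the pair's place; x along the battens
- cradle: fixed sanding cradle for two battens side by side along its x. Origin: on the table under the seat's centre. Base board 72 mm wide, 12 mm thick, x from -138 to +107 mm. At its +x end the stop, at its -x end (robot side) the sprung clamp; behind that a fixed block, x -148 to -114 mm, 62 mm high. Level battens cannot go in: the clamp's hook is in the way
- seat (a point): centre of the cradle's seat, at the height where the battens' undersides rest: tops of two cross bars 14 mm wide at x = -50 and +50 mm, 28 mm above the table. Axes as the cradle's. Between the bars 16 mm are free below for fingertips. Low cheeks at the bars' ends, 8 mm above the seat, leave 51 mm between them across (y), centred
- stop (a point): middle of the fixed aluminium stop's inner face at seat height; face 80 mm from the seat's centre at the +x end, its top 10 mm above the seat, 12 mm thick
- hook (a point): middle of the hook's lower front edge on the steel clamp (moves with it). The clamp's upright face is 12 mm behind this edge (towards -x). Hook underside 30 mm, top 36 mm above the seat; 66 mm wide. -x ends go in low under it with the +x ends raised (12 degrees is enough), push the face back, then the +x ends come down inside the stop
- clamp (a joint): how far the sprung clamp is pushed back along the cradle's -x, in m: 0 at rest (face 155 mm from the stop, 5 mm less than a batten), at most 0.016, where it bottoms hard. It starts to move at about 6 N, needs 11 N fully back and returns by itself; when the hold is released it pushes both battens against the stop and evens their ends (then about 0.005)
- offcut: bystander, to be left alone: shorter strip of the same wood, 118 x 20 x 22 mm, lying on the stand beside the pair, on the stand's +y side (nearest face about 30 to 45 mm from the pair). Origin: centre of its underside, x along it
- screwdriver: bystander, to be left alone: screwdriver lying flat on the table between stand and cradle, about 30 mm high
- tape: bystander, to be left alone: grey tape measure, 62 x 34 x 62 mm high, standing on the table. Origin: centre of its underside
- sander: bystander, to be left alone: round palm sander, 126 mm across, 142 mm high, standing on its pad. Origin: centre of its underside
- glue: bystander, to be left alone: white glue bottle, 60 mm across, 170 mm high, upright. Origin: centre of its underside
- hammer: bystander, to be left alone: hammer lying on the table
- mug: bystander, to be left alone: white mug, 80 mm across, 90 mm high. Origin: centre of its underside
- block: bystander, to be left alone: cork sanding block 100 x 60 x 30 mm. Origin: centre of its underside
There are look-alikes about, which are no part of the job. Leave any purple or turquoise look-alike of the batten_a alone.

How it is judged:
By the outcome, as a careful person would: the job done as asked, in the order asked, and still so for the second after the job is handed in, with the robot touching nothing.
It also fails if it takes over 64 s, if anything falls off the work surface, if the arm or the gripper's body presses on something with over 40 N, if the wrist force passes 120 N, or if a joint passes its speed limit or range.

## Robot

A 6-joint arm with a two-finger parallel gripper is mounted at the origin on the work surface. World frame = base frame: x ahead of the robot, y to its left, z up, the work surface at z = 0. Lengths are in mm, angles in rad, forces in N, time in s.
With the tool pointing down it reaches from about 300 to 775 mm from the base axis. Payload 14.6 kg.
Tool frame: the origin (TCP) lies at the very end of the fingers, on their centre line; the grasp point (between the pads) lies 19 mm behind it; z points along the fingers, y is the line along which they close (so a half turn about z gives the same grasp; the last joint's range is limited). The gripper opens to 94 mm and grips with 3 to 60 N. Pads are 16 mm wide; open, the fingers measure 119 mm over their backs; the gripper's body (75 mm by 177 mm) begins 78 mm behind the grasp point.
Start: joints at [1.097, 0.3, 1.521, -0, 1.321, -0.067], TCP at [217.616, 505.106, 205.446] pointing down, gripper open.
Joint ranges: [-3.03, 3.03], [-0.79, 2.21], [0.23, 2.52], [-1.04, 4.18], [0, 3.07], [-2.55, 2.55]. Speed limits (rad/s): [2.22, 2.22, 2.57, 3.14, 3.14, 3.14].

## Interface

Orientations are given as [roll, pitch, yaw] about the fixed x, y, z axes, in that order (R = Rz(yaw) Ry(pitch) Rx(roll)).
In Python, from cell import manip gives the robot as it stands.
- The arm moves only by the tool servo_tool, never from a script. Its argument "motion" is a list that holds one entry, the list of rows, each a list of 7 numbers: the shift along the world's x, y, z as a fraction of full scale, then the turn, a rotation vector about the world's x, y, z as a fraction of full scale, then the closure, from 0 (fully open) to 1 (shut). In form: [[[x, y, z, rx, ry, rz, gripper], ...]]. A call has 1 to 10 rows; each row is the pose to reach, as a shift and turn from the pose commanded when the call began, turning the shorter way round; what a row does not reach only later rows make up. Full scale, the value 1, is 0.5 m for a shift and pi rad for a turn. A row lasts 1/10 s, in which the tool goes at most 50 mm and 8.59 degrees, less where a joint would pass 70% of its speed; a pose out of reach is approached as far as the arm can. A call with a number of a shift or a turn outside -1 to 1 is refused whole. A call with a gripper value outside its range is refused whole. The fingers move at their own pace and stop on an object; "newtons" is the grip in N (left out, the last holds). Time passes only in rows, so rows that repeat a pose let the fingers close. It gives the time, the measured TCP pose, the force, the opening and the grip force at its end, in the units of the state.
- manip.read_state(): the state, without advancing time (a new reading comes with each control period).
- manip.camera(name): name is "scene" or "top" or "wrist"; returns a dict with "frame" (384x512x3 uint8, red, green, blue), "range_z" (384x512 float32, mm along the optical axis (not along the pixel's ray), 0 where there is no reading), "vfov" (degrees; the focal length in pixels is half the picture's height over the tangent of half this angle, whatever the lens; pixels are square), "cx", "cy" (the principal point, pixels), "cam_to_world" (4x4, takes a point from camera to world coordinates). Camera axes: x right, y down, z forward; pixel columns grow to the right and rows downward; lengths in mm; the calibration is good to about 2 mm. A picture is of the moment at which its call begins.
- manip.sign_off(): hands the job in; it is judged then, once.
The state is a dict: "clock": time; "joints": joint angles; "qd": joint speeds; "effort": joint torques, N m; "eef_pos": TCP position; "eef_rot": TCP orientation; "wrist_force": force on the tool from outside, world axes, zero at the start; "moment": the same for the moment, N m; "finger_gap": finger opening in mm; "finger_force": force on a finger pad.
Only numpy, scipy, OpenCV 4.12 (cv2) and the standard library are available. Lean on these libraries where they do the work, as an engineer would, in place of code of your own. Each camera call takes 0.05 s, during which the arm holds its last target. There are 200 camera calls.

## Working session

There is one attempt and no reset: what is moved stays moved. The work goes in short steps, Python scripts to look and compute and a tool call to move; the robot and the scene stay as the last step left them, time stands still between calls to the robot, and variables do not carry over. Pictures are saved under pics/ and viewed, at most 11 in all, crops included, and the job is handed in when it is done.

Besides the shell and the picture viewer there is one more tool, called after ">>>" as name(argument=value, ...) on one line, values as JSON. servo_tool: Moves the arm, as the interface text tells. Its arguments: {"type":"object","properties":{"motion":{"type":"array"},"newtons":{"type":"number"}},"required":["motion"]}

```bash
mkdir -p pics; cat > h.py <<'E'
import numpy as np, cv2
from cell import manip
def cam(n):
    c=manip.camera(n); c['f']=192/np.tan(np.radians(c['vfov'])/2); return c
def pts(c):
    v,u=np.mgrid[:384,:512]; z=c['range_z'].astype(float)
    P=np.stack([(u-c['cx'])/c['f']*z,(v-c['cy'])/c['f']*z,z],-1)
    T=np.array(c['cam_to_world']); W=P@T[:3,:3].T+T[:3,3]; W[z==0]=np.nan; return W
def save(n,im): cv2.imwrite('pics/'+n,im[:,:,::-1])
E
python3 - <<'E'
from h import *
a=cam('scene');b=cam('top')
for n,c in(('scene',a),('top',b)): np.savez(n+'.npz',W=pts(c),frame=c['frame'],**{k:c[k] for k in('f','cx','cy','cam_to_world')})
save('top0.png',cv2.resize(b['frame'],(800,600)));save('scene0.png',cv2.resize(a['frame'],(800,600)))
print(manip.read_state()); print(np.array(b['cam_to_world']).round(3),b['f'])
E
```

```text
{'clock': 0.1, 'joints': array([ 1.09740455e+00,  3.00393479e-01,  1.52152975e+00,  4.91773208e-06,
        1.32069612e+00, -6.65954553e-02]), 'qd': array([ 7.17122437e-04, -2.20052832e-03, -3.45475447e-04,  7.58164613e-05,
       -1.17003306e-03,  5.90572845e-04]), 'effort': array([ 9.63531529e-04, -5.32637930e+01, -3.53288198e+01,  7.10535957e-02,
        2.33821169e-02, -9.21742981e-05]), 'eef_pos': array([217.50793954, 504.90320361, 204.95062206]), 'eef_rot': array([-3.14056855e+00, -7.30754616e-05,  2.73479508e+00]), 'wrist_force': array([ 0.37028014, -0.80198576,  0.23411006]), 'moment': array([-0.05377857,  0.04948851,  0.04463437]), 'finger_force': 0.0, 'finger_gap': 94.16440274378814}
[[-1.90000e-02 -9.96000e-01  8.40000e-02  4.03644e+02]
 [-9.99000e-01  1.70000e-02 -2.70000e-02  1.79270e+01]
 [ 2.60000e-02 -8.50000e-02 -9.96000e-01  1.19576e+03]
 [ 0.00000e+00  0.00000e+00  0.00000e+00  1.00000e+00]] 348.919310541405
```

View pics/top0.png

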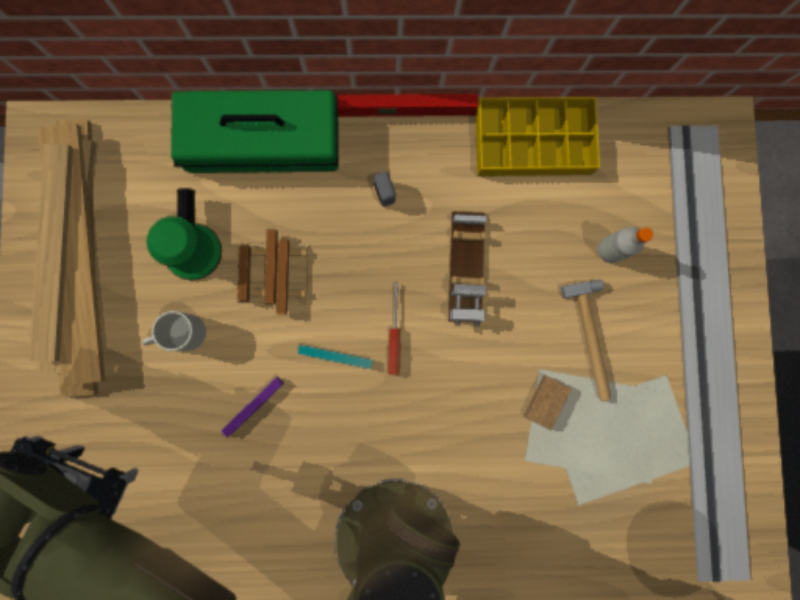

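View pics/scene0.png

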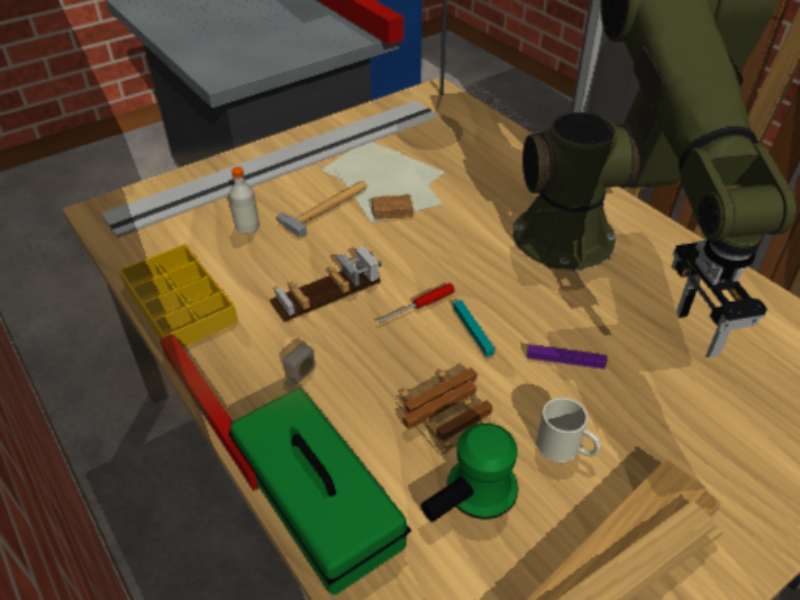

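The top view shows the battens at about (270,267) and (283,275), staggered, with the offcut at (244,272). The cradle is at (468,268) with its clamp nearest the robot, and the screwdriver at (395,330). Next I'll measure these.

```bash
python3 - <<'E'
from h import *
d=np.load('top.npz');W=d['W'];F=d['frame']
hsv=cv2.cvtColor(F,cv2.COLOR_RGB2HSV)
s=512/800
def T(u,v,z=40):
    M=d['cam_to_world'];r=M[:3,:3]@np.array([(u-d['cx'])/d['f'],(v-d['cy'])/d['f'],1]);return M[:3,3]+r*(z-M[2,3])/r[2]
for (u,v) in((270,267),(283,275),(244,272),(296,250)): print(u,v,hsv[int(v*s),int(u*s)],W[int(v*s),int(u*s)].round())
reg=np.zeros((384,512),bool);reg[int(220*s):int(325*s),int(232*s):int(320*s)]=1
m=(reg&(W[...,2]>32)&(W[...,2]<52)&(hsv[...,1]>130)).astype(np.uint8)
n,l,st,ce=cv2.connectedComponentsWithStats(m)
for i in range(1,n):
    if st[i,4]<30: continue
    ys,xs=np.nonzero(l==i);r=cv2.minAreaRect(np.c_[xs,ys].astype(np.float32))
    P=np.array([T(*p) for p in cv2.boxPoints(r)]);print(i,st[i],P[:,:2].round(1).tolist(),np.nanmedian(W[l==i],0).round(1))
# cradle
reg[:]=0;reg[int(205*s):int(335*s),int(440*s):int(495*s)]=1
for lo,hi in((8,16),(22,34),(34,42),(55,70)):
    q=W[reg&(W[...,2]>lo)&(W[...,2]<hi)]
    if len(q): print(lo,hi,len(q),q.min(0).round(1),q.max(0).round(1))
# base board brown
big=cv2.resize(F[130:215,145:325],None,fx=4.4,fy=4.4,interpolation=cv2.INTER_CUBIC);save('crop1.png',big)
E
```

```text
270 267 [ 13 171 116] [585. 259.  39.]
283 275 [ 14 170 117] [564. 228.  43.]
244 272 [ 14 176  74] [572. 311.  40.]
296 250 [ 18 129 107] [622. 206.  18.]
1 [169 147   9  48 312] [[505.5, 270.6], [663.5, 263.7], [662.1, 241.7], [504.1, 248.9]] [585.1 255.6  39.8]
2 [177 153   8  48 304] [[484.8, 244.2], [642.5, 239.8], [641.5, 218.2], [483.8, 222.9]] [561.  232.   40.2]
3 [152 157   8  36 235] [[512.8, 325.6], [630.3, 321.4], [629.0, 298.7], [511.5, 303.1]] [569.  312.3  40.2]
8 16 783 [ 462.1 -207.8    8. ] [ 706.3 -124.8   16. ]
22 34 192 [ 461.2 -207.7   22.1] [ 686.2 -126.5   33.9]
34 42 116 [ 458.  -206.2   34. ] [ 692.5 -131.7   41.9]
55 70 267 [ 462.4 -196.4   55.1] [ 535.9 -126.3   70. ]
```

View pics/crop1.png

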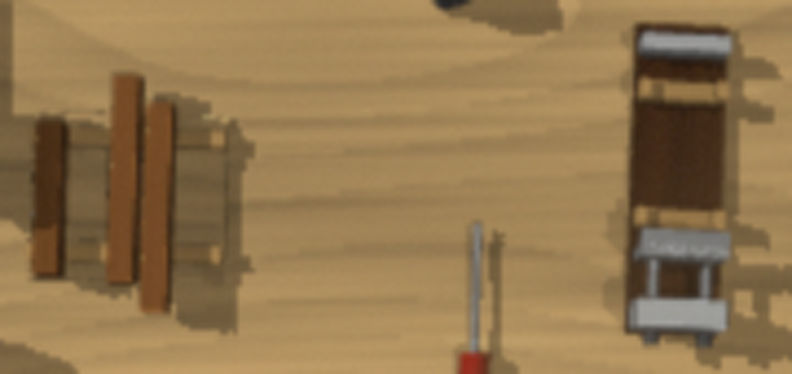

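The crop matches the numbers: batten a is centred near (584,256) and b near (563,231), staggered by 21 mm. The cradle seat is near (600,-165). I'll move over the stand for a closer look.

>>> servo_tool(motion=[[[0.6, -0.53, 0.1, 0, 0, 0.118, 0], [0.6, -0.53, 0.1, 0, 0, 0.118, 0], [0.6, -0.53, 0.1, 0, 0, 0.118, 0], [0.6, -0.53, 0.1, 0, 0, 0.118, 0], [0.6, -0.53, 0.1, 0, 0, 0.118, 0], [0.6, -0.53, 0.1, 0, 0, 0.118, 0.3], [0.6, -0.53, 0.1, 0, 0, 0.118, 0.6], [0.6, -0.53, 0.1, 0, 0, 0.118, 0.86], [0.6, -0.53, 0.1, 0, 0, 0.118, 0.86], [0.6, -0.53, 0.1, 0, 0, 0.118, 0.86]]])

```text
clock: 1.1
eef_pos: [518.4, 238.9, 254.9]
eef_rot: [-3.141, -0.001, 3.103]
wrist_force: [-0.1, -0.3, 0.7]
finger_gap: 57.5
finger_force: 0.0
```

```bash
python3 - <<'E'
from h import *
c=cam('wrist');np.savez('w1.npz',W=pts(c),frame=c['frame'],**{k:c[k] for k in('f','cx','cy','cam_to_world')})
save('w1.png',cv2.resize(c['frame'],(800,600)));s=manip.read_state();print(s['clock'],s['eef_pos'],s['eef_rot'],s['finger_gap'],s['joints']);print(np.array(c['cam_to_world']).round(2),c['f'])
d=np.load('top.npz');W=d['W'];h=cv2.cvtColor(d['frame'],cv2.COLOR_RGB2HSV)
m=(h[...,0]>50)&(h[...,0]<80)&(h[...,1]>120)&(W[...,0]<700)&(W[...,1]>300)&(W[...,2]>10)
q=W[m];print('sander',q.min(0),q.max(0),np.median(q,0)); 
q=q[q[:,2]>90];print(q.min(0),q.max(0))
E
```

```text
1.15 [517.38189356 240.09032427 254.89080001] [-3.14141145e+00 -9.86422349e-04  3.10449609e+00] 53.11981578895661 [ 3.70155987e-01  3.14335212e-01  1.38765483e+00  2.26244817e-04
  1.44058013e+00 -1.16357335e+00]
[[ 4.0000e-02  9.6000e-01  2.7000e-01  4.3881e+02]
 [ 1.0000e+00 -4.0000e-02 -1.0000e-02  2.4315e+02]
 [ 0.0000e+00  2.7000e-01 -9.6000e-01  4.3389e+02]
 [ 0.0000e+00  0.0000e+00  0.0000e+00  1.0000e+00]] 272.01844865912557
sander [564.26145712 371.96020115  10.06061306] [686.03447431 479.51284763 148.46248764] [615.49305291 413.31705929 129.28086554]
[575.90599881 380.74919854  97.44633672] [670.77152895 479.1815386  148.46248764]
```

View pics/w1.png

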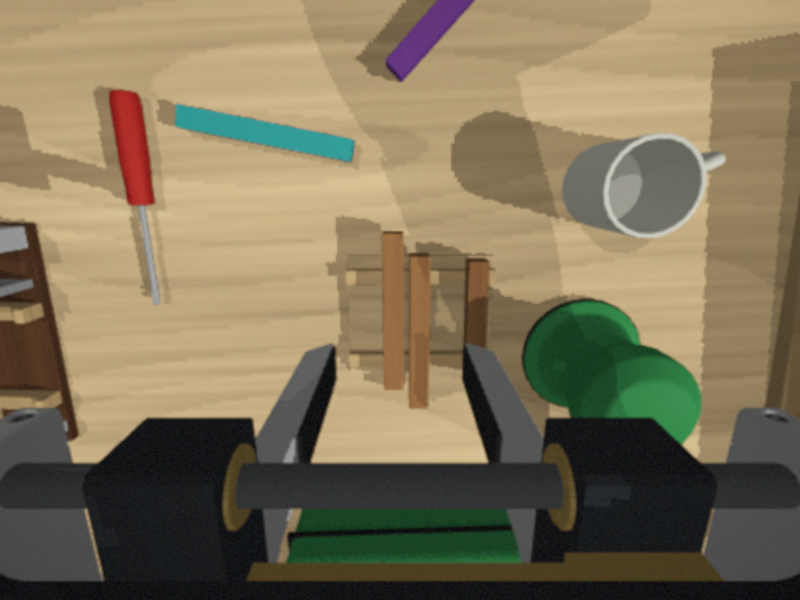

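The wrist view shows batten b at (393,232–388), a at (419,254–407) and the offcut at (478,258–350); the sander is clear of the gripper. I'll measure the pair here.

```bash
cat >> h.py <<'E'
def ray(d,u,v,z):
    M=np.array(d['cam_to_world']);r=M[:3,:3]@np.array([(u-d['cx'])/d['f'],(v-d['cy'])/d['f'],1]);return M[:3,3]+r*(z-M[2,3])/r[2]
def battens(d,W,box,zlo=33,zhi=47,ztop=40,smin=130):
    h=cv2.cvtColor(d['frame'],cv2.COLOR_RGB2HSV);reg=np.zeros((384,512),bool);reg[box[1]:box[3],box[0]:box[2]]=1
    m=(reg&(W[...,2]>zlo)&(W[...,2]<zhi)&(h[...,1]>smin)&(h[...,0]<20)).astype(np.uint8)
    n,l,st,ce=cv2.connectedComponentsWithStats(m)
    for i in range(1,n):
        if st[i,4]<80: continue
        ys,xs=np.nonzero(l==i);r=cv2.minAreaRect(np.c_[xs,ys].astype(np.float32))
        P=np.array([ray(d,*p,ztop) for p in cv2.boxPoints(r)])[:,:2];c=P.mean(0)
        e=[P[1]-P[0],P[2]-P[1]];e.sort(key=np.linalg.norm);L=e[1]*np.sign(e[1][0])
        print('c',c.round(1),'len',np.linalg.norm(L).round(1),'wid',np.linalg.norm(e[0]).round(1),'yaw',np.arctan2(L[1],L[0]).round(4),'z',np.nanmedian(W[l==i][:,2]).round(1),'xmin/max',P[:,0].min().round(1),P[:,0].max().round(1))
E
python3 - <<'E'
from h import *
d=np.load('w1.npz');battens(d,d['W'],(230,140,320,270))
E
```

```text
c [562.2 233.1] len 157.2 wid 18.0 yaw -0.022 z 39.8 xmin/max 483.4 641.0
c [584.  258.5] len 158.1 wid 19.0 yaw -0.0187 z 39.8 xmin/max 504.7 663.5
c [554.9 313.8] len 84.5 wid 20.5 yaw -0.0525 z 39.9 xmin/max 511.7 598.3
```

>>> servo_tool(motion=[[[-0.111, 0.014, -0.3, 0, 0, 0.003, 0.86], [-0.111, 0.014, -0.3, 0, 0, 0.003, 0.86], [-0.111, 0.014, -0.3, 0, 0, 0.003, 0.86], [-0.111, 0.014, -0.3, 0, 0, 0.003, 0.86], [-0.111, 0.014, -0.4, 0, 0, 0.003, 0.86], [-0.111, 0.014, -0.464, 0, 0, 0.003, 0.86], [-0.111, 0.014, -0.464, 0, 0, 0.003, 0.86], [-0.111, 0.014, -0.464, 0, 0, 0.003, 0.86], [-0.111, 0.014, -0.464, 0, 0, 0.003, 0.86]]])

```text
clock: 2.05
eef_pos: [463.5, 248.0, 26.0]
eef_rot: [3.14, 0.003, 3.115]
wrist_force: [-0.5, -0.7, 0.1]
finger_gap: 13.5
finger_force: 0.0
```

```bash
python3 - <<'E'
from h import *
c=cam('wrist');save('w2.png',cv2.resize(c['frame'],(800,600)));s=manip.read_state();print(s['clock'],s['eef_pos'],s['eef_rot'],s['finger_gap'],s['wrist_force'])
E
```

```text
2.1 [463.32349168 247.86001963  25.83881047] [3.14003205 0.00321804 3.11523007] 13.257525700402828 [ 0.25777533 -0.1146988   0.86973276]
```

View pics/w2.png

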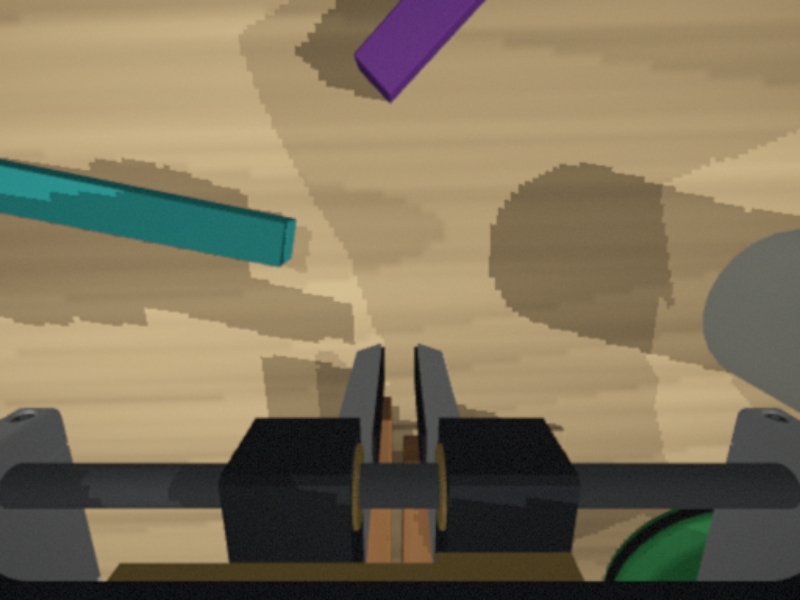

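The fingers sit astride the pair's midline at about (398,430), short of the ends at (386,398) and (412,437). Now I'll push.

>>> servo_tool(motion=[[[0.016, 0, 0, 0, 0, 0, 0.86], [0.026, 0, 0, 0, 0, 0, 0.86], [0.034, 0, 0, 0, 0, 0, 0.86], [0.042, 0, 0, 0, 0, 0, 0.86], [0.05, 0, 0, 0, 0, 0, 0.86], [0.058, 0, 0, 0, 0, 0, 0.86], [0.066, 0, 0, 0, 0, 0, 0.86], [0.072, 0, 0, 0, 0, 0, 0.86], [0.076, 0, 0, 0, 0, 0, 0.86], [0.076, 0, 0, 0, 0, 0, 0.86]]])

```text
clock: 3.1
eef_pos: [500.3, 247.1, 23.4]
eef_rot: [3.142, 0.0, 3.115]
wrist_force: [-0.3, 0.2, -0.0]
finger_gap: 13.3
finger_force: 0.0
```

```bash
python3 - <<'E'
from h import *
c=cam('top');battens(c,pts(c),(140,130,215,215))
E
```

```text
c [605.2 243.7] len 128.0 wid 43.3 yaw -0.0021 z 40.2 xmin/max 540.8 669.4
c [602.6 311.5] len 53.8 wid 19.8 yaw 0.0036 z 39.9 xmin/max 575.5 629.6
```

>>> servo_tool(motion=[[[-0.04, 0, 0, 0, 0, 0, 0.86], [-0.04, 0, 0, 0, 0, 0, 0.86], [-0.04, 0, 0.2, 0, 0, 0, 0.86], [-0.04, 0, 0.46, 0, 0, 0, 0.6], [0.036, 0, 0.46, 0, 0, 0, 0.3], [0.036, 0, 0.46, 0, 0, 0, 0.3], [0.036, 0, 0.46, 0, 0, 0, 0.3], [0.036, 0, 0.46, 0, 0, 0, 0.3], [0.036, 0, 0.46, 0, 0, 0, 0.3], [0.036, 0, 0.46, 0, 0, 0, 0.3]]])

```text
clock: 4.15
eef_pos: [517.7, 247.0, 252.0]
eef_rot: [-3.141, -0.002, 3.115]
wrist_force: [0.6, 0.1, 0.4]
finger_gap: 64.1
finger_force: 0.0
```

```bash
python3 - <<'E'
from h import *
c=cam('wrist');W=pts(c);battens(c,W,(200,100,330,290));save('w3.png',cv2.resize(c['frame'],(800,600)))
s=manip.read_state();print(s['clock'],s['eef_pos'],s['eef_rot'],s['finger_gap'])
c=cam('top');battens(c,pts(c),(140,130,215,215))
E
```

```text
c [587.4 233.3] len 158.1 wid 18.9 yaw -0.0286 z 39.7 xmin/max 508.1 666.6
c [588.8 258.4] len 156.8 wid 19.0 yaw -0.0362 z 39.8 xmin/max 510.0 667.6
c [570.7 313.1] len 115.5 wid 20.3 yaw -0.0562 z 39.9 xmin/max 512.0 629.5
4.2 [517.63089117 246.96931344 252.01981679] [-3.14067185e+00 -2.15269878e-03  3.11502847e+00] 65.39752930824575
c [638.9 255.3] len 60.9 wid 20.0 yaw -0.0005 z 40.1 xmin/max 608.3 669.4
c [640.2 230.4] len 50.8 wid 16.6 yaw -0.0021 z 40.7 xmin/max 614.7 665.7
```

View pics/w3.png

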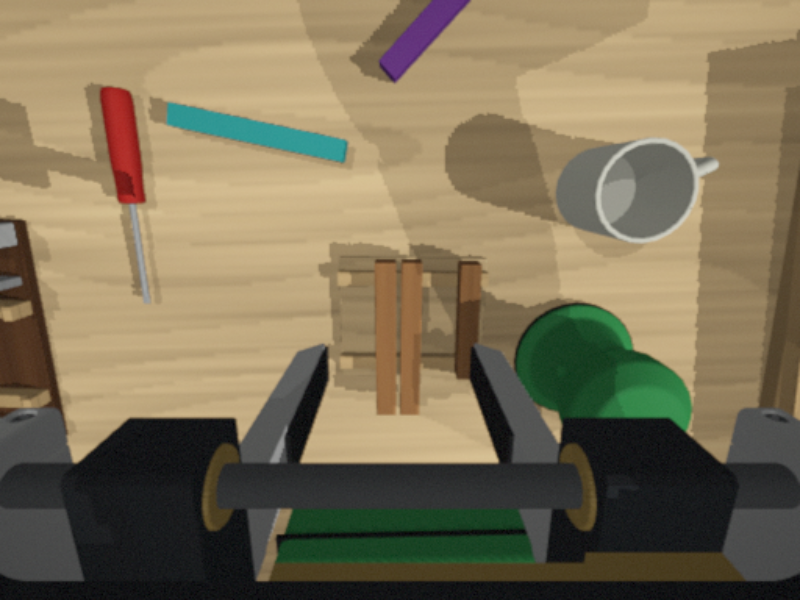

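Batten ends are now even (x ≈ 509 and 667) and the offcut is untouched. Pair centre is (588,245.5), so I'll grasp there.

>>> servo_tool(motion=[[[0.14, -0.003, -0.2, 0, 0, 0, 0.3], [0.14, -0.003, -0.2, 0, 0, 0, 0.3], [0.14, -0.003, -0.2, 0, 0, 0, 0.3], [0.14, -0.003, -0.2, 0, 0, 0, 0.3], [0.14, -0.003, -0.3, 0, 0, 0, 0.3], [0.14, -0.003, -0.38, 0, 0, 0, 0.3], [0.14, -0.003, -0.44, 0, 0, 0, 0.3], [0.14, -0.003, -0.482, 0, 0, 0, 0.3], [0.14, -0.003, -0.482, 0, 0, 0, 0.3], [0.14, -0.003, -0.482, 0, 0, 0, 0.3]]], newtons=40)

```text
clock: 5.25
eef_pos: [588.4, 246.0, 14.2]
eef_rot: [3.141, 0.001, 3.115]
wrist_force: [0.7, 0.5, -0.0]
finger_gap: 65.8
finger_force: 0.0
```

>>> servo_tool(motion=[[[0, 0, 0, 0, 0, 0, 0.4], [0, 0, 0, 0, 0, 0, 0.48], [0, 0, 0, 0, 0, 0, 0.54], [0, 0, 0, 0, 0, 0, 0.58], [0, 0, 0, 0, 0, 0, 0.62], [0, 0, 0, 0, 0, 0, 0.7], [0, 0, 0, 0, 0, 0, 0.8], [0, 0, 0, 0, 0, 0, 1], [0, 0, 0, 0, 0, 0, 1], [0, 0, 0, 0, 0, 0, 1]]])

```text
clock: 6.25
eef_pos: [588.3, 245.7, 12.9]
eef_rot: [3.141, 0.0, 3.115]
wrist_force: [-1.6, -0.8, 5.4]
finger_gap: 39.9
finger_force: 40.0
```

>>> servo_tool(motion=[[[0, 0, 0.01, 0, 0, 0, 1], [0, 0, 0.04, 0, 0, 0, 1], [0, 0, 0.12, 0, 0, 0, 1], [0, 0, 0.2, 0, 0, 0, 1], [0, 0, 0.28, 0, 0, 0, 1], [0, -0.06, 0.36, 0, 0, 0, 1], [-0.02, -0.12, 0.42, 0, 0, 0, 1], [-0.04, -0.2, 0.48, 0, 0, 0, 1], [-0.06, -0.28, 0.5, 0, 0, 0, 1], [-0.08, -0.36, 0.5, 0, 0, 0, 1]]])

```text
clock: 7.25
eef_pos: [547.8, 64.2, 265.6]
eef_rot: [3.141, 0.004, 3.115]
wrist_force: [0.0, -0.5, -0.8]
finger_gap: 39.8
finger_force: 40.0
```

>>> servo_tool(motion=[[[0, -0.08, 0, 0, 0, 0.003, 1], [0, -0.16, 0, 0, 0, 0.006, 1], [0, -0.2, 0, 0, 0, 0.008, 1], [0, -0.2, 0, 0, 0, 0.008, 1], [0, -0.2, 0, 0, 0, 0.008, 1], [0, -0.2, 0, 0, 0, 0.008, 1]]])

```text
clock: 7.85
eef_pos: [548.1, -33.4, 262.8]
eef_rot: [3.141, 0.0, 3.141]
wrist_force: [-0.2, 0.8, -1.4]
finger_gap: 39.7
finger_force: 40.0
```

```bash
python3 - <<'E'
from h import *
c=cam('wrist');np.savez('w4.npz',W=pts(c),frame=c['frame'],**{k:c[k] for k in('f','cx','cy','cam_to_world')});save('w4.png',cv2.resize(c['frame'],(800,600)))
s=manip.read_state();print(s['clock'],s['eef_pos'],s['eef_rot'],s['finger_gap'],s['wrist_force'])
E
```

```text
7.9 [548.09229933 -33.35728268 262.73290473] [3.14153966e+00 2.05057697e-04 3.14127196e+00] 39.46745150773288 [-0.05111823 -0.90454981 -0.9387027 ]
```

View pics/w4.png

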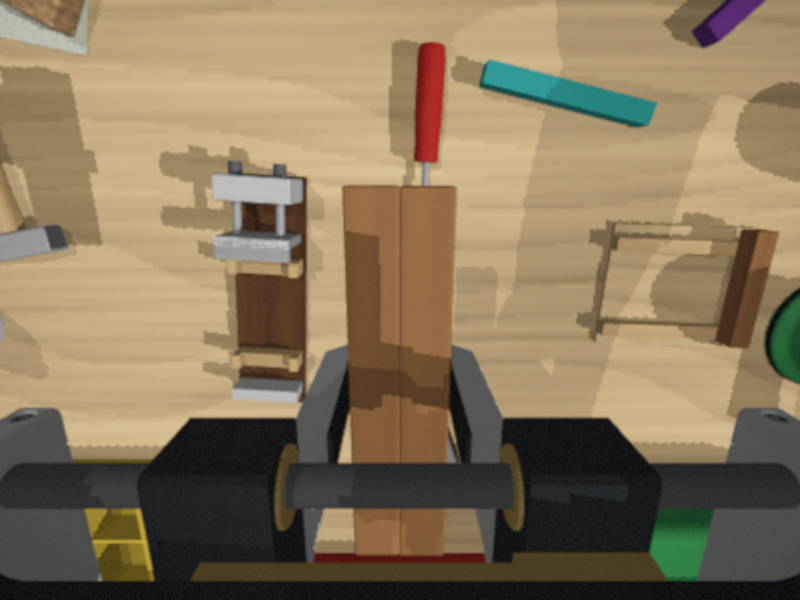

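Both battens are held together with even ends (346–455 px wide, near ends at row 187). The cradle is in view: block at (258,188), clamp at (258,245), bars at rows 268 and 357, and stop at (267,388). Measuring it now.

```bash
python3 - <<'E'
from h import *
d=np.load('w4.npz');W=d['W'];F=d['frame'];h=cv2.cvtColor(F,cv2.COLOR_RGB2HSV);s=.64
reg=np.zeros((384,512),bool);reg[int(155*s):int(408*s),int(200*s):int(312*s)]=1
def rect(m,z,name):
    n,l,st,_=cv2.connectedComponentsWithStats(m.astype(np.uint8))
    for i in np.argsort(-st[1:,4])[:2]+1:
        if st[i,4]<25: continue
        ys,xs=np.nonzero(l==i);P=np.array([ray(d,*p,z) for p in cv2.boxPoints(cv2.minAreaRect(np.c_[xs,ys].astype(np.float32)))])[:,:2]
        e=[P[1]-P[0],P[2]-P[1]];e.sort(key=np.linalg.norm);L=e[1];L=L*np.sign(L[np.argmax(abs(L))])
        print(name,'c',P.mean(0).round(1),'L',np.linalg.norm(L).round(1),'w',np.linalg.norm(e[0]).round(1),'dir',np.arctan2(L[1],L[0]).round(3),'z',np.nanmedian(W[l==i][:,2]).round(1))
g=h[...,1]<70; Z=W[...,2]
rect(reg&g&(Z>33)&(Z<43)&(W[...,0]>640),38,'stop 12x?')
rect(reg&g&(Z>56)&(Z<68)&(W[...,0]<492),62,'block 34')
rect(reg&g&(Z>58)&(Z<70)&(W[...,0]>492),64,'hook')
wood=(h[...,1]>70)&(h[...,2]>115)
rect(reg&wood&(Z>22)&(Z<40)&(W[...,0]<600),28,'bar-50'); rect(reg&wood&(Z>22)&(Z<40)&(W[...,0]>600),28,'bar+50')
rect(reg&(Z>7)&(Z<17)&(h[...,2]<110)&(W[...,0]>540),12,'board')
# battens near ends: left/right corners
m=np.zeros_like(reg);m[:,int(335*s):int(470*s)]=1
q=W[m&(Z>180)&(Z<320)&(h[...,0]<20)&(h[...,1]>130)];print('battens',q.min(0).round(1),q.max(0).round(1),np.percentile(q[:,2],[5,50,95]).round(1))
E
```

```text
stop 12x? c [ 683.9 -172.6] L 67.3 w 15.1 dir 1.525 z 37.6
block 34 c [ 474.7 -158.7] L 67.9 w 21.9 dir 1.506 z 61.5
hook c [ 526.1 -162.9] L 67.2 w 20.9 dir 1.507 z 63.5
bar-50 c [ 550.8 -165.9] L 72.1 w 14.7 dir 1.52 z 28.1
bar+50 c [ 649.5 -172. ] L 71.7 w 19.9 dir 1.51 z 27.9
board c [ 622.4 -169.3] L 164.9 w 70.0 dir -0.061 z 11.6
battens [469.8 -51.9 287.2] [630.9 -12.1 293.2] [288.6 289.6 290.6]
```

```bash
cat > plan.py <<'E'
import numpy as np, sys
from scipy.spatial.transform import Rotation as R
yaw=-0.062; S=np.array([598,-169.3,28.]); H=5.1
def pose(th,Ux,zl,dS=(0,0,0)):
    t=np.radians(th); xl=Ux+22*np.sin(t)
    x=xl+80*np.cos(t)+H*np.sin(t); z=zl+80*np.sin(t)-H*np.cos(t)
    p=S+np.array(dS)+R.from_euler('z',yaw).apply([x,0,z]); return p,R.from_euler('z',yaw)*R.from_euler('y',-t)
def rows(p0,o0,L,dS=(0,0,0)):
    for a in L:
        p,o=pose(*a,dS); print(a,p.round(1),np.r_[(p-p0)/500,(o*o0.inv()).as_rotvec()/np.pi].round(4).tolist())
E
python3 - <<'E'
from plan import *
rows(np.array([548,-34.4,262.4]),R.identity(),[(13,-46,130),(13,-46,40),(13,-46,3),(13,-70,3)])
E
```

```text
(13, -46, 130) [ 636.  -171.7  171. ] [0.1759, -0.2745, -0.1827, -0.0022, -0.0722, -0.0197]
(13, -46, 40) [ 636.  -171.7   81. ] [0.1759, -0.2745, -0.3627, -0.0022, -0.0722, -0.0197]
(13, -46, 3) [ 636.  -171.7   44. ] [0.1759, -0.2745, -0.4367, -0.0022, -0.0722, -0.0197]
(13, -70, 3) [ 612.  -170.2   44. ] [0.128, -0.2715, -0.4367, -0.0022, -0.0722, -0.0197]
```

>>> servo_tool(motion=[[[0.176, -0.274, -0.1, -0.0022, -0.0722, -0.0197, 1], [0.176, -0.274, -0.1, -0.0022, -0.0722, -0.0197, 1], [0.176, -0.274, -0.1, -0.0022, -0.0722, -0.0197, 1], [0.176, -0.274, -0.1, -0.0022, -0.0722, -0.0197, 1], [0.176, -0.274, -0.183, -0.0022, -0.0722, -0.0197, 1], [0.176, -0.274, -0.25, -0.0022, -0.0722, -0.0197, 1], [0.176, -0.274, -0.32, -0.0022, -0.0722, -0.0197, 1], [0.176, -0.274, -0.363, -0.0022, -0.0722, -0.0197, 1], [0.176, -0.274, -0.363, -0.0022, -0.0722, -0.0197, 1], [0.176, -0.274, -0.363, -0.0022, -0.0722, -0.0197, 1]]], newtons=50)

```text
clock: 8.9
eef_pos: [636.6, -170.8, 81.8]
eef_rot: [3.141, 0.227, 3.079]
wrist_force: [0.5, -0.5, 0.4]
finger_gap: 39.3
finger_force: 50.0
```

```bash
python3 - <<'E'
from h import *
c=cam('wrist');np.savez('w5.npz',W=pts(c),frame=c['frame'],**{k:c[k] for k in('f','cx','cy','cam_to_world')});save('w5.png',cv2.resize(c['frame'],(800,600)))
s=manip.read_state();print(s['clock'],s['eef_pos'],s['eef_rot'],s['finger_gap'],s['wrist_force'])
E
```

```text
8.95 [ 636.96718506 -171.08617871   82.62540226] [-3.14157706  0.22876817  3.07866899] 39.7786424628338 [-0.25716248 -0.45272488  0.02553722]
```

View pics/w5.png

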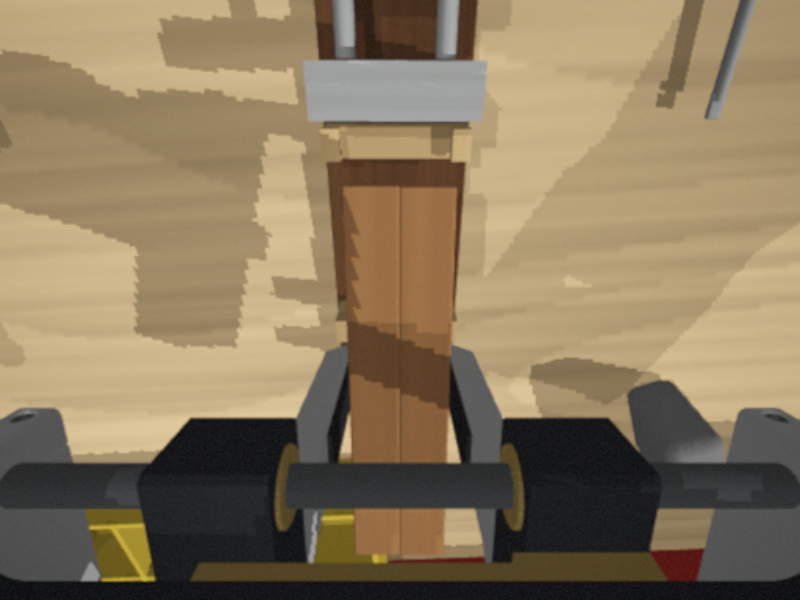

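The pair is centred over the cradle within about 1 mm (batten ends at column 400, cheeks at 397, hook at 396) and the ends are clear in front of the hook. I'll descend and slide in.

>>> servo_tool(motion=[[[0, -0.002, -0.03, 0, 0, 0, 1], [0, -0.002, -0.055, 0, 0, 0, 1], [0, -0.002, -0.074, 0, 0, 0, 1], [0, -0.002, -0.074, 0, 0, 0, 1], [-0.01, -0.001, -0.074, 0, 0, 0, 1], [-0.02, -0.001, -0.074, 0, 0, 0, 1], [-0.03, 0, -0.074, 0, 0, 0, 1], [-0.038, 0, -0.074, 0, 0, 0, 1], [-0.044, 0.001, -0.074, 0, 0, 0, 1], [-0.044, 0.001, -0.074, 0, 0, 0, 1]]])

```text
clock: 9.95
eef_pos: [613.8, -170.9, 44.1]
eef_rot: [3.141, 0.227, 3.078]
wrist_force: [-0.5, 0.5, -0.6]
finger_gap: 39.4
finger_force: 50.0
```

>>> servo_tool(motion=[[[-0.006, 0, 0, 0, 0, 0, 1], [-0.01, 0.001, 0, 0, 0, 0, 1], [-0.014, 0.001, 0, 0, 0, 0, 1], [-0.014, 0.001, 0, 0, 0, 0, 1]]])

```text
clock: 10.35
eef_pos: [606.9, -170.4, 43.9]
eef_rot: [3.141, 0.227, 3.078]
wrist_force: [-0.5, 0.1, -0.8]
finger_gap: 39.5
finger_force: 50.0
```

>>> servo_tool(motion=[[[-0.004, 0, 0, 0, 0, 0, 1], [-0.004, 0, 0, 0, 0, 0, 1]]])

```text
clock: 10.55
eef_pos: [605.9, -170.4, 44.4]
eef_rot: [3.141, 0.229, 3.078]
wrist_force: [6.7, 0.4, -2.4]
finger_gap: 39.5
finger_force: 50.0
```

>>> servo_tool(motion=[[[-0.004, 0, 0, 0, 0, 0, 1], [-0.004, 0, 0, 0, 0, 0, 1]]])

```text
clock: 10.75
eef_pos: [603.9, -170.4, 44.4]
eef_rot: [3.141, 0.229, 3.078]
wrist_force: [6.4, 1.8, -3.4]
finger_gap: 40.0
finger_force: 50.0
```

Contact at a commanded x of about 606. Next I'll push the clamp back to roughly 11 mm.

>>> servo_tool(motion=[[[-0.004, 0, 0, 0, 0, 0, 1], [-0.008, 0, 0, 0, 0, 0, 1], [-0.012, 0.001, 0, 0, 0, 0, 1], [-0.016, 0.001, 0, 0, 0, 0, 1], [-0.016, 0.001, 0, 0, 0, 0, 1], [-0.016, 0.001, 0, 0, 0, 0, 1]]])

```text
clock: 11.35
eef_pos: [596.4, -169.9, 44.7]
eef_rot: [3.141, 0.23, 3.078]
wrist_force: [9.2, 2.7, -2.3]
finger_gap: 39.5
finger_force: 50.0
```

```bash
python3 - <<'E'
from h import *
c=cam('wrist');W=pts(c);s=manip.read_state();print(s['clock'],s['eef_pos'],s['eef_rot'],s['finger_gap'],s['wrist_force'],s['moment'])
save('w6.png',cv2.resize(c['frame'],(800,600)))
from plan import *
# commanded now: U=-87 model, th 13, zl 3
p0,o0=pose(13,-87,3)
print(p0)
rows(p0,o0,[(13,-87,1),(10,-87,1),(7.8,-87,1),(5,-87,1),(2.5,-87,1),(0,-87,1),(0,-83,0.5)])
E
```

```text
11.4 [ 596.44068373 -169.85458675   44.66863551] [3.1414229  0.23035898 3.0777632 ] 39.46104568372185 [ 8.44887482  1.99264906 -3.11459148] [ 0.26794871 -1.63329797  0.00618466]
[ 595.05145495 -169.11695561   44.02679702]
(13, -87, 1) [ 595.1 -169.1   42. ] [0.0, 0.0, -0.004, 0.0, 0.0, 0.0]
(10, -87, 1) [ 594.5 -169.1   37.9] [-0.0011, 0.0001, -0.0123, 0.001, 0.0166, 0.0]
(7.8, -87, 1) [ 593.9 -169.    34.8] [-0.0022, 0.0001, -0.0184, 0.0018, 0.0288, -0.0]
(5, -87, 1) [ 593.1 -169.    30.9] [-0.004, 0.0002, -0.0263, 0.0028, 0.0444, -0.0]
(2.5, -87, 1) [ 592.1 -168.9   27.4] [-0.0059, 0.0004, -0.0333, 0.0036, 0.0582, 0.0]
(0, -87, 1) [ 591.  -168.9   23.9] [-0.0081, 0.0005, -0.0403, 0.0045, 0.0721, 0.0]
(0, -83, 0.5) [ 595.  -169.1   23.4] [-0.0001, 0.0, -0.0413, 0.0045, 0.0721, 0.0]
```

View pics/w6.png

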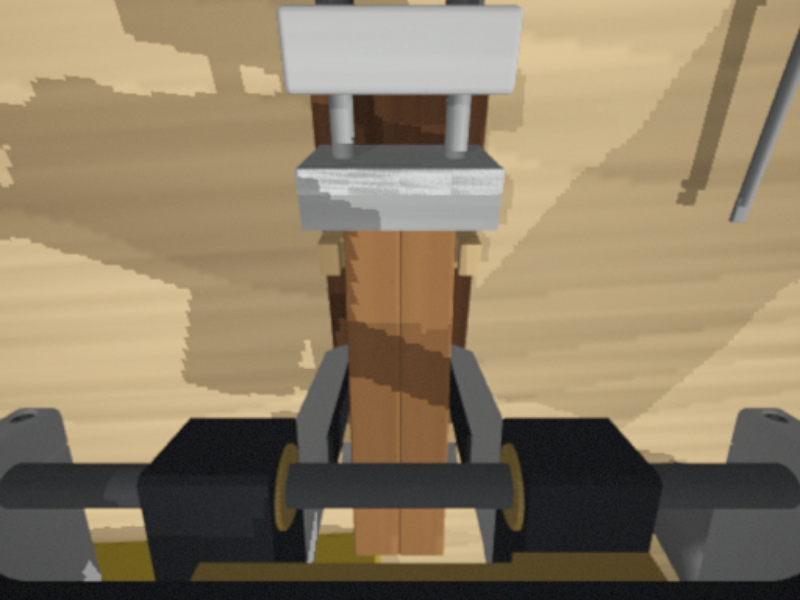

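The ends are under the hook and the clamp is pushed back, with both cheeks visible at (330,255) and (468,255) outside the pair. Rotating the far ends down.

>>> servo_tool(motion=[[[-0.003, 0, -0.004, 0, 0, 0, 1], [-0.004, 0, -0.008, 0.0005, 0.008, 0, 1], [-0.004, 0, -0.0123, 0.001, 0.0166, 0, 1], [-0.005, 0, -0.0184, 0.0018, 0.0288, 0, 1], [-0.006, 0, -0.0225, 0.0023, 0.0366, 0, 1], [-0.007, 0, -0.0263, 0.0028, 0.0444, 0, 1], [-0.007, 0, -0.0263, 0.0028, 0.0444, 0, 1]]])

```text
clock: 12.1
eef_pos: [593.5, -170.0, 31.7]
eef_rot: [-3.141, 0.091, 3.078]
wrist_force: [9.1, 1.2, 1.4]
finger_gap: 39.4
finger_force: 50.0
```

>>> servo_tool(motion=[[[-0.001, 0, -0.0035, 0.0004, 0.007, 0, 1], [-0.002, 0, -0.007, 0.0008, 0.0138, 0, 1], [-0.002, 0, -0.007, 0.0008, 0.0138, 0, 1]]])

```text
clock: 12.4
eef_pos: [592.5, -169.9, 28.2]
eef_rot: [-3.141, 0.047, 3.078]
wrist_force: [9.4, 1.4, 2.2]
finger_gap: 39.4
finger_force: 50.0
```

>>> servo_tool(motion=[[[-0.001, 0, -0.0035, 0.0004, 0.007, 0, 1], [-0.002, 0, -0.007, 0.0009, 0.0139, 0, 1], [-0.002, 0, -0.007, 0.0009, 0.0139, 0, 1], [-0.002, 0, -0.007, 0.0009, 0.0139, 0, 1]]])

```text
clock: 12.8
eef_pos: [591.6, -169.9, 24.9]
eef_rot: [-3.141, 0.005, 3.078]
wrist_force: [9.1, 1.0, 1.0]
finger_gap: 39.3
finger_force: 50.0
```

```bash
python3 - <<'E'
from h import *
c=cam('top');s=manip.read_state();print(s['clock'],s['eef_pos'],s['eef_rot'],s['finger_gap'],s['wrist_force'],s['moment'])
a=cam('scene')
np.savez('s7.npz',W=pts(a),frame=a['frame'])
save('s7.png',cv2.resize(a['frame'][140:215,165:255],(720,600),interpolation=cv2.INTER_CUBIC))
E
```

```text
12.85 [ 591.5244006  -169.89433321   24.90140303] [-3.14129624  0.00478196  3.07800428] 39.63506423495894 [9.34390713 1.67241777 2.1524992 ] [ 0.26201082 -1.57590295 -0.04474703]
```

View pics/s7.png

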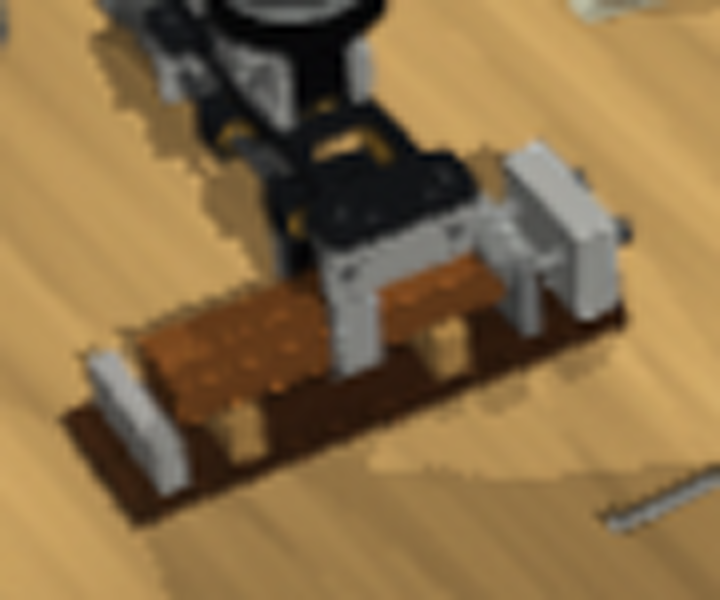

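The pair is level and inside the stop (stop at (140,420), batten ends at (170,385)), with the clamp held back. I'll ease it down and forward, then let go.

>>> servo_tool(motion=[[[0.003, 0, -0.002, 0, 0.0008, 0, 1], [0.006, 0, -0.004, 0, 0.0015, 0, 1], [0.006, 0, -0.004, 0, 0.0015, 0, 1], [0.006, 0, -0.004, 0, 0.0015, 0, 1]]])

```text
clock: 13.3
eef_pos: [594.5, -170.2, 23.0]
eef_rot: [-3.141, 0.0, 3.078]
wrist_force: [9.4, -1.0, 1.8]
finger_gap: 39.6
finger_force: 50.0
```

>>> servo_tool(motion=[[[0, 0, 0, 0, 0, 0, 0.54], [0, 0, 0, 0, 0, 0, 0.5], [0, 0, 0, 0, 0, 0, 0.46], [0, 0, 0, 0, 0, 0, 0.4], [0, 0, 0, 0, 0, 0, 0.35], [0, 0, 0, 0, 0, 0, 0.3], [0, 0, 0, 0, 0, 0, 0.3], [0, 0, 0, 0, 0, 0, 0.3]]])

```text
clock: 14.1
eef_pos: [592.6, -169.9, 21.8]
eef_rot: [-3.141, -0.005, 3.078]
wrist_force: [0.2, 0.6, -0.3]
finger_gap: 65.8
finger_force: 0.0
```

Released. Next I'll rise straight up and back, then check.

>>> servo_tool(motion=[[[0, 0, 0.04, 0, 0, 0, 0.3], [0, 0, 0.1, 0, 0, 0, 0.3], [0, 0, 0.2, 0, 0, 0, 0.3], [0, 0, 0.3, 0, 0, 0, 0.3], [0, 0, 0.4, 0, 0, 0, 0.3], [-0.1, 0.1, 0.46, 0, 0, 0, 0.3], [-0.16, 0.16, 0.46, 0, 0, 0, 0.3], [-0.16, 0.2, 0.46, 0, 0, 0, 0.3], [-0.16, 0.2, 0.46, 0, 0, 0, 0.3], [-0.16, 0.2, 0.46, 0, 0, 0, 0.3]]])

```text
clock: 15.1
eef_pos: [512.7, -69.6, 252.3]
eef_rot: [-3.141, -0.004, 3.079]
wrist_force: [0.4, -0.4, -0.5]
finger_gap: 66.2
finger_force: 0.0
```

```bash
python3 - <<'E'
from h import *
c=cam('wrist');W=pts(c);h=cv2.cvtColor(c['frame'],cv2.COLOR_RGB2HSV);s=manip.read_state();print(s['clock'],s['eef_pos'])
m=(W[...,2]>44)&(W[...,2]<56)&(h[...,0]<20)&(h[...,1]>110)&(W[...,1]<-120)&(W[...,1]>-230);q=W[m];print(len(q),q.min(0).round(1),q.max(0).round(1))
for lo in range(530,680,30):
    k=q[(q[:,0]>=lo)&(q[:,0]<lo+30)];print(lo,np.median(k[:,2]).round(1) if len(k) else None)
a=cam('top');save('f.png',np.vstack([cv2.resize(c['frame'][60:300,:400],(500,300)),cv2.resize(a['frame'][120:220,140:320],(500,278),interpolation=cv2.INTER_CUBIC)]))
E
```

```text
15.15 [512.8400597  -70.20040002 251.83014586]
1015 [ 535.6 -188.6   44.2] [ 677.7 -144.2   52.3]
530 49.9
560 49.7
590 49.9
620 49.4
650 49.5
```

View pics/f.png

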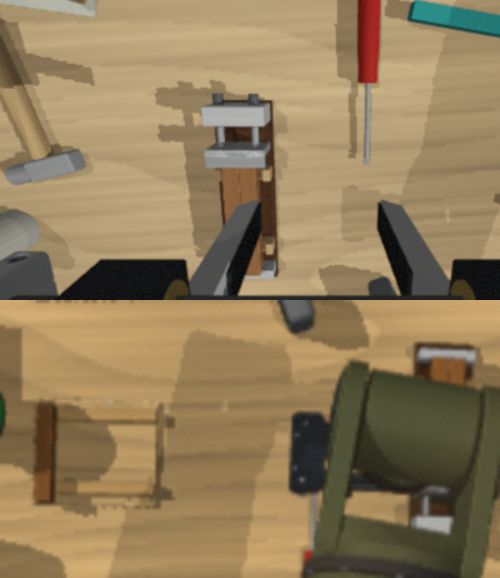

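The batten tops sit at 49.4–49.9 mm along their length (50 expected), so they lie flat. The far ends reach the stop at x ≈ 678, and the offcut has not moved.

```bash
python3 -c "
from cell import manip
print(manip.sign_off())"
```

```text
the job is handed in; nothing more can be done
None
```

The job is handed in: both battens were evened up, carried over in one grasp, and now lie flat in the cradle between the spring clamp and the stop; I didn't touch the offcut or anything else, and it took about 15 s of the 64 s allowed.

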